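Twist the sample jar home in the mixer and shut the guard

ROBOT

A 7-joint arm with a two-finger parallel gripper is mounted at the origin on a cart in front of the work surface, level with it; the furniture and walls round the work are solid. World frame = base frame: x ahead of the robot, y to its left, z up, the work surface at z = 0. Lengths are in mm, angles in rad, forces in N, time in s.
With the tool pointing down it reaches from about 400 to 875 mm from the base axis. Payload 6.5 kg.
Tool frame: the origin (TCP) lies midway between the tips of the shut fingers; the grasp point (between the pads) lies 19 mm behind it; x points along the fingers, y is the direction in which the jaws open and shut, and the axes are right-handed (so a half turn about x gives the same grasp; the last joint's range is limited). The gripper opens to 85 mm and grips with 20 to 120 N. Pads are 22 mm wide; open, the fingers measure 114 mm over their backs; the gripper's body (76 mm by 85 mm) begins 54 mm behind the grasp point. The pads swing forward as they close: fully open they stand 13 mm farther back than shut.
Start: joints at [1.101, 0.536, -0.004, 1.538, 0.003, 1.067, -0.071], TCP at [255.39, -597.717, 231.29] pointing down, gripper open.
Joint ranges: [-2.7, 2.7], [-0.37, 2.16], [-1.27, 1.26], [0.24, 2.4], [-1.31, 4.45], [0.19, 1.91], [-2.76, 2.76]. Speed limits (rad/s): [2.39, 2.39, 3.14, 3.14, 3.14, 3.14, 3.14].

INTERFACE

Orientations are given as a unit quaternion [x, y, z, w].
In Python, from rig import r, camera, job gives the robot as it stands. The module is installed in compiled form; this text tells all that it offers.
- The arm moves only by the tool play_rows, never from a script. Its argument "series" is one flat list of numbers, 7 for each row, row after row: the shift along the tool's x, y, z in mm, then the turn, a rotation vector about the tool's x, y, z in rad, then the finger opening in mm, from 0 to 85.4. In form: [x, y, z, wx, wy, wz, fingers, x, y, z, wx, wy, wz, fingers, ...]. A call has 1 to 12 rows; each row shifts and turns the pose as measured when the row begins, along the tool's axes as they then stand; what a row does not reach is not made up. A row lasts 1/10 s, in which the tool goes at most 50 mm and 8.59 degrees, less where a joint would pass 70% of its speed; a pose out of reach is approached as far as the arm can. A call is refused whole if a number of a shift passes 50 or a number of a turn 0.15, either way. A call with a gripper value outside its range is refused whole. The fingers move at their own pace and stop on an object; the grip force is fixed at half the most. Time passes only in rows, so rows that do not move let the fingers close. It gives the time, the measured TCP pose, the force and the opening at its end, in the units of the state.
- r.state(): the state, without advancing time (a new reading comes with each control period).
- camera(name): name is "side" or "top" or "wrist"; returns a dict with "frame" (420x560x3 uint8, red, green, blue), "fx", "fy", "cx", "cy" (pixels), "D" ([k1, k2, p1, p2, k3] as OpenCV has them; the pictures are not rectified), "rvec" (rotation vector, rad) and "tvec" (3), from world to camera coordinates, as OpenCV has them; the wrist camera has in their place "T_tool_cam" (4x4, takes a point from camera to tool coordinates, whose origin is the TCP and whose axes are the tool frame's). Camera axes: x right, y down, z forward; pixel columns grow to the right and rows downward; lengths in mm; the calibration is good to about 2 mm. A picture is of the moment at which its call begins: read the wrist's pose just before it. There is no depth.
- job.job_done(): hands the job in, once; it reports no verdict.
The state is a dict: "time_s": time; "joints": joint angles; "joint_velocities": joint speeds; "effort": joint torques, N m; "ee_pos": TCP position; "eef_rot": TCP orientation; "wrist_force": force on the tool from outside, world axes, zero at the start; "ft_torque": the same for the moment, N m; "finger_gap": finger opening in mm.
Only numpy, scipy, OpenCV 4.12 (cv2) and the standard library are available. Lean on these libraries where they do the work, as an engineer would, in place of code of your own. Each camera call takes 0.05 s, during which the arm holds its last target. There are 200 camera calls.

TASK

Load the cream sample jar upright into the jar mixer's spring-clip holder: the clips grip too tightly to force it straight down, so press only lightly and twist it (one way or to and fro) until it is fully home on the holder's floor. Then let go and slide the mixer's clear guard shut by its red grip, so that the steel tongue goes all the way into the yellow interlock switch. Leave the two screw-lid specimen cups alone.

Things in the scene. Friction and masses are not known exactly. Their poses are not given: they have to be found in the camera images.
- jar_center (a point): centre of the cream screw-lid sample jar (loose, 90 g nominal), half-way up: 36 mm above its underside. Body 43 mm diameter from the underside to 53 mm up, lid 46 mm diameter from 53 to 72.5 mm up (grip the lid). z points up out of the lid. It stands upright on the worktop; the lid is fixed to it.
- holder_floor (a point): centre of the holder's inner floor, 44 mm above the worktop, on its vertical axis; z up. The centre of the jar's underside belongs here. Black round holder, 60 mm diameter. Round the floor stand four rubber-faced blue spring clips and four white guide posts; steel straps outside the clips reach 39 mm from the axis and 24 mm above the floor.
- holder_mouth (a point): centre of the holder's open top, 30 mm above its floor. Four slick white guide posts flare from 46 mm across (11 mm below the mouth) to 53 mm at the mouth. The four blue clips between them hold the jar: it first touches them 8 mm below the mouth; 18 mm below they stand 39 mm apart. Straight down takes about 30 to 45 N; while the jar turns (0.8 N m), 5 to 12 N, as friction acts against the turning.
- holder (a joint): how far the holder is pressed down on its sprung mount, m: 0 unloaded, 0.001 m for every 5 N of downward push, hard stop at 0.009. More than 0.005 (25 N) overloads the mixer.
- guard (a joint): opening of the sliding guard, m: 0 shut (tongue fully in the switch), up to 0.135 open. It slides level along the mixer's y; shutting moves it towards +y. Friction about 2 N; it stays where left. Its clear roof (84 mm along the slide, 124 to 129 mm above the worktop) comes over the holder when shut and clears a jar that is fully home by 7 mm.
- guard_grip (a point): point in the red grip bar on the guard's roof, 17 mm below the bar's top, 152 mm above the worktop. The bar stands 40 mm tall on the roof, 14 mm thick along the slide and 52 mm long across it. Axes as the mixer's: y is the shutting direction, x away from the robot side, z up.
- slot_mouth (a point): mouth of the slot in the yellow head of the interlock switch, which faces the guard's tongue (mixer's -y). The steel tongue, 3 mm thick and 16 mm tall, rides on the guard in line with it. Axes as the mixer's.
- mixer: the white jar mixer, fixed to the worktop, 150 x 310 mm, 28 mm high base; origin on the worktop under the holder's axis; x to its rear (guard rail and switch, 70 mm behind the axis), y towards the switch, z up. A fixed tube rack, 150 mm tall with its tubes, stands to the robot's right of it.
- white_cup_center (a point): centre of the loose specimen cup with the white lid (66 mm diameter, 70 mm tall), half-way up; a bystander.
- orange_cup_center (a point): centre of the loose specimen cup with the orange lid (66 mm diameter, 70 mm tall), half-way up; a bystander.
- vortex_mixer: the grey vortex mixer with a black cup on top, a fixed obstacle between the cups and the jar mixer: 211 mm along its x, 125 mm wide, 178 mm tall; origin at the centre of its underside on the worktop. Carry things over it with room to spare or round its front.
- disinfectant: tall disinfectant bottle, a fixed obstacle: 82 mm wide, 276 mm tall; origin at the centre of its underside. A 230 mm pump bottle stands 95 mm beyond it, to its left.
There are look-alikes about, which are no part of the job. What is shaped like the part that bears jar_center but black or pink is not meant.

How it is judged (in metres and radians):
On the way, in this order (a step that is already met when the one before it is completed fails the run):
1. the jar stands fully home on the holder's floor and is let go, the guard still open (z of jar_center in the frame of holder_floor below 0.038 m and horizontal distance between jar_center and holder_floor below 0.004 m and angle between jar_center's own z axis and vertical below 0.08 rad and contact force between the fingers and jar below 0.1 N and value of joint guard above 0.03 m), for 0.2 s.
2. the guard is slid shut (value of joint guard below 0.004 m), for 0.2 s.
At the end, for the whole second after the job is handed in: The jar stands upright (within 0.08 rad) in the holder, its underside within 2 mm of the holder's floor and within 4 mm of its axis; the guard is shut to within 4 mm; the holder is not pressed down (under 2 mm) (z of jar_center in the frame of holder_floor below 0.038 m and horizontal distance between jar_center and holder_floor below 0.004 m and angle between jar_center's own z axis and vertical below 0.08 rad and value of joint guard below 0.004 m and value of joint holder below 0.002 m); the robot touches nothing.
It fails at once if the holder is pressed down by more than 5 mm (over 25 N): the jar was forced (value of joint holder above 0.005 m).
It fails at once if a specimen cup is moved by more than 30 mm (distance of any of white_cup_center, orange_cup_center from where it was at the start of the episode above 0.03 m).
It also fails if it takes over 72 s, if anything falls off the work surface, if the arm or the gripper's body presses on something with over 40 N, if the wrist force passes 120 N, or if a joint passes its speed limit or range.

## Working session

There is one attempt and no reset: what is moved stays moved. The work goes in short steps, Python scripts to look and compute and a tool call to move; the robot and the scene stay as the last step left them, time stands still between calls to the robot, and variables do not carry over. Pictures are saved under pics/ and viewed, on a budget of 10 in all, crops included, one or two more only if the job needs it, and the job is handed in when it is done.

Besides the shell and the picture viewer there is one more tool, called as a command line: name --argument value ..., lists and objects as JSON in quotes. play_rows: Moves the arm, as the interface text tells. Its arguments: {"type":"object","properties":{"series":{"type":"array"}},"required":["series"]}

```bash
mkdir -p pics; cat > h.py <<'E'
import numpy as np, cv2, pickle
from scipy.spatial.transform import Rotation as R
from rig import r, camera, job
def grab(n):
    s=r.state(); c=camera(n); c['state']=s
    if 'T_tool_cam' in c:
        T=np.eye(4); T[:3,:3]=R.from_quat(s['eef_rot']).as_matrix(); T[:3,3]=s['ee_pos']
        c['Twc']=T@np.array(c['T_tool_cam'])
    else:
        M=cv2.Rodrigues(np.array(c['rvec'],float))[0]; T=np.eye(4); T[:3,:3]=M.T; T[:3,3]=-M.T@np.array(c['tvec'],float).ravel(); c['Twc']=T
    return c
def K(c): return np.array([[c['fx'],0,c['cx']],[0,c['fy'],c['cy']],[0,0,1.]])
def ray(c,uv):
    p=cv2.undistortPoints(np.array(uv,float).reshape(-1,1,2),K(c),np.array(c['D'],float)).reshape(-1,2)
    d=np.c_[p,np.ones(len(p))]@c['Twc'][:3,:3].T
    return c['Twc'][:3,3],d
def onz(c,uv,z):
    o,d=ray(c,uv); return o+d*((z-o[2])/d[:,2])[:,None]
def proj(c,P):
    T=np.linalg.inv(c['Twc']); return cv2.projectPoints(np.array(P,float).reshape(-1,1,3),cv2.Rodrigues(T[:3,:3])[0],T[:3,3],K(c),np.array(c['D'],float))[0].reshape(-1,2)
def save(c,fn,box=None,s=1):
    f=c['frame'][:,:,::-1]
    if box: f=f[box[1]:box[3],box[0]:box[2]]
    cv2.imwrite('pics/'+fn,cv2.resize(f,None,fx=s,fy=s,interpolation=cv2.INTER_CUBIC))
E
python3 - <<'E'
from h import *
print(r.state())
for n in('side','top','wrist'):
    c=grab(n); pickle.dump(c,open(n+'0.pkl','wb')); save(c,n+'0.png',None,1.4); print(n,c['fx'],c['fy'],c['cx'],c['cy'],c['D'],c['Twc'].round(3).tolist())
E
```

```text
{'time_s': 0.0, 'joints': array([ 1.10079386,  0.53717228, -0.00443388,  1.53887667,  0.00256786,
        1.06732497, -0.07120811]), 'joint_velocities': array([ 0.00051917, -0.00139807, -0.00099926, -0.00203321, -0.0005108 ,
       -0.00104303, -0.00178087]), 'effort': array([ 1.51720660e-04, -5.83406067e+01,  1.04894288e+00, -2.59103912e+01,
        1.23649478e-02,  9.42997634e-03, -3.07925870e-05]), 'ee_pos': array([ 255.13132542, -597.13469317,  230.4077983 ]), 'eef_rot': array([-0.69257807, -0.14241958,  0.69290188, -0.14120647]), 'wrist_force': array([-0.45748365,  0.2790909 , -0.15860732]), 'ft_torque': array([ 0.00532913, -0.0311599 ,  0.00356651]), 'finger_gap': 84.87002704175666}
side 438.7599635175717 438.7599635175717 276.4222530865168 216.375910623834 [-0.11761168  0.          0.          0.          0.        ] [[-0.955, -0.179, 0.238, 270.652], [-0.298, 0.625, -0.721, 893.713], [-0.02, -0.759, -0.65, 855.516], [0.0, 0.0, 0.0, 1.0]]
top 431.1553459570503 431.1553459570503 277.6502427444362 208.5855085947384 [-0.08713678  0.          0.          0.          0.        ] [[0.015, -0.974, 0.226, 268.027], [-1.0, -0.013, 0.009, 57.591], [-0.006, -0.226, -0.974, 1355.618], [0.0, 0.0, 0.0, 1.0]]
wrist 294.66703215406875 294.66703215406875 282.41696783191713 213.33714003637732 [-0.05381688  0.          0.          0.          0.        ] [[0.393, -0.888, -0.239, 315.646], [-0.919, -0.38, -0.1, -572.231], [-0.002, 0.259, -0.966, 373.192], [0.0, 0.0, 0.0, 1.0]]
```

View pics/top0.png

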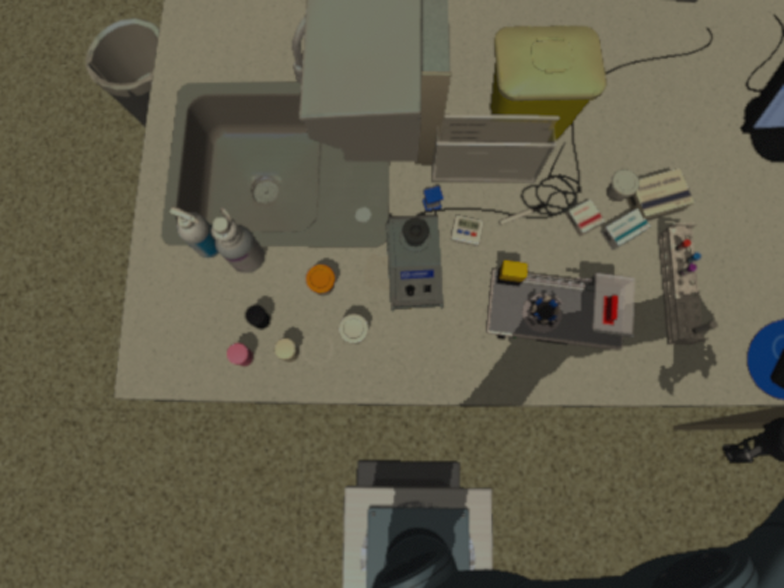

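View pics/side0.png

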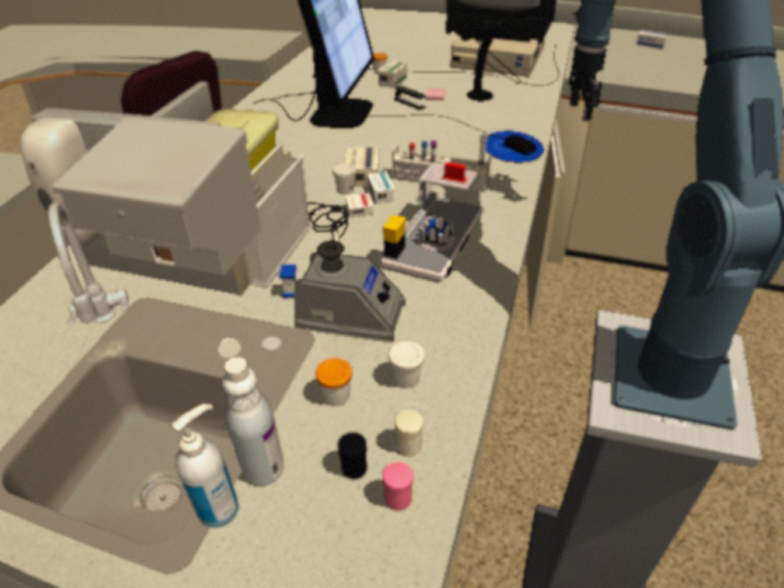

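Candidates for the jar, in the 1.4x top view: cream (285,350), black (258,317), pink (239,354). White cup is at (353,328) and orange cup at (321,278), both wider. The cream one fits. The mixer has its yellow switch at (513,271), holder at (545,311) and red grip at (611,309). Next I'll take a crop to confirm, plus measurements.

```bash
python3 - <<'E'
from h import *
t=pickle.load(open('top0.pkl','rb')); s=pickle.load(open('side0.pkl','rb'))
def crop(c,b,k): 
    f=c['frame'][b[1]:b[3],b[0]:b[2],::-1]; return cv2.resize(f,None,fx=k,fy=k,interpolation=cv2.INTER_CUBIC)
a=crop(t,(150,180,280,280),3); b=crop(t,(335,175,465,275),3)
e=crop(s,(210,230,340,330),3); g=crop(s,(260,105,390,205),3)
cv2.imwrite('pics/crop0.png',np.vstack([np.hstack([a,b]),np.hstack([e,g])]))
hsv=cv2.cvtColor(t['frame'],cv2.COLOR_RGB2HSV)
def blob(lo,hi,box,z,name):
    m=cv2.inRange(hsv,np.array(lo),np.array(hi)); mm=np.zeros_like(m); x0,y0,x1,y1=box; mm[y0:y1,x0:x1]=m[y0:y1,x0:x1]
    cs=max(cv2.findContours(mm,0,1)[0],key=cv2.contourArea); rc=cv2.minAreaRect(cs); bx=cv2.boxPoints(rc)
    print(name,cv2.contourArea(cs),np.round(rc[0],1),'ctr',onz(t,[rc[0]],z)[0].round(1),'corners',onz(t,bx,z).round(0)[:,:2].tolist())
print([hsv[y,x].tolist() for x,y in((204,250),(200,250),(204,245),(252,234),(225,255),(220,265))])
blob((0,150,80),(10,255,255),(415,190,460,240),169,'red'); blob((170,150,80),(180,255,255),(415,190,460,240),169,'red2')
blob((20,150,80),(35,255,255),(340,170,390,210),100,'yel')
blob((20,50,90),(40,140,255),(190,235,218,265),72.5,'jar')
for n,p,z in (('holder',(545,311),74),('white',(353,328),70),('orange',(321,278),70),('base corners',(488,333),28),('',(495,268),28),('',(630,345),28),('vortexFL',(392,307),60),('vortexBR',(438,215),60),('vtop',(415,231),178),('disf',(228,225),276)):
    print(n,onz(t,[np.array(p)/1.4],z)[0].round(0))
E
```

```text
[[28, 65, 149], [27, 65, 149], [24, 71, 148], [30, 43, 148], [23, 55, 129], [24, 51, 124]]
red 79.0 [435.5 221. ] ctr [ 512.8 -379.7  169. ] corners [[542.0, -369.0], [542.0, -395.0], [484.0, -391.0], [484.0, -365.0]]Traceback (most recent call last):
  File "<stdin>", line 14, in <module>
  File "<stdin>", line 11, in blob
ValueError: max() iterable argument is empty
```

View pics/crop0.png

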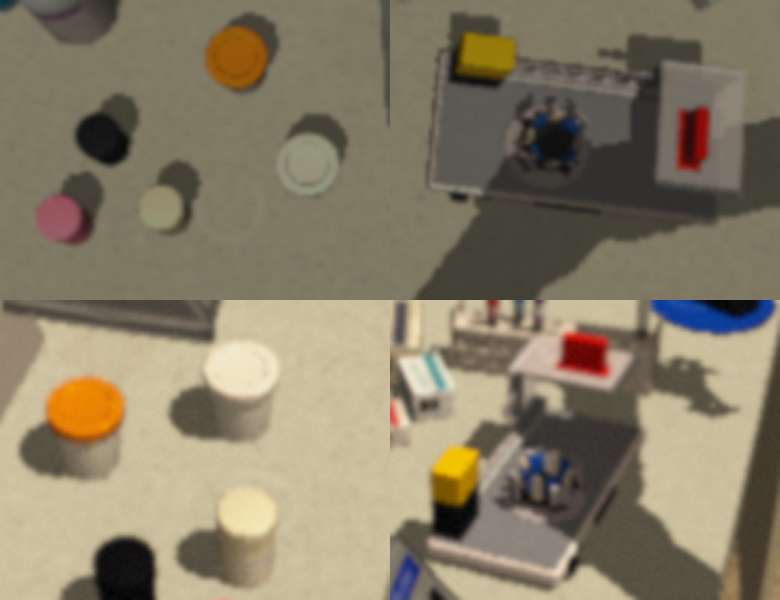

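The crop confirms the cream jar at raw top pixel (204,249). It sits between the pink and black look-alikes and is narrower than the white cup.

```bash
python3 - <<'E'
from h import *
t=pickle.load(open('top0.pkl','rb')); s=pickle.load(open('side0.pkl','rb'))
for n,p,z in (('jar',(203.7,249.3),72.5),('holder floor',(388.5,221.7),44),('white',(252.5,234.3),70),('orange',(229,199.2),70),('baseFL',(478.5-130,237.7),28),('baseFR',(573.5-130,247.5),28),('vortexFL',(280,219),60),('vtop',(296.4,165),178),('vBR',(313,154),60),('disf',(163,161),276)):
    print(n,onz(t,[p],z)[0].round(0))
# mixed: jar lid in side view
for n,p,z in (('jar side',(246/3+210,(510-300)/3+230),72.5),('holder side',(545-390,475-300),60)):
    q=p if n[0]=='j' else (p[0]/3+260,p[1]/3+105)
    print(n,onz(s,[q],z)[0].round(0))
E
```

```text
jar [437. 289.  72.]
holder floor [ 535. -277.   44.]
white [485. 144.  70.]
orange [593. 219.  70.]
baseFL [ 485. -153.   28.]
baseFR [ 457. -452.   28.]
vortexFL [535.  61.  60.]
vtop [670.  16. 178.]
vBR [748. -41.  60.]
disf [644. 374. 276.]
jar side [438. 292.  72.]
holder side [ 531. -273.   60.]
```

```bash
cat >> h.py <<'E'
def go(target,jaw=None,s=None):
    "tool-axis shift to TCP target, tilt fix and turn about tool x to bring jaw line to world angle jaw"
    s=s or r.state(); M=R.from_quat(s['eef_rot']).as_matrix(); 
    print('t %.2f pos %s gap %.1f F %s M %s q %s'%(s['time_s'],np.round(s['ee_pos'],1),s['finger_gap'],np.round(s['wrist_force'],1),np.round(s['ft_torque'],2),np.round(s['joints'],2)))
    d=M.T@(np.array(target)-s['ee_pos']); j=np.arctan2(M[1,1],M[0,1])
    tx=M[:,0]; tilt=M.T@np.cross(tx,[0,0,-1])
    print(' shift',d.round(1),'jaw',round(j,3),'tilt fix',tilt.round(4),'turn',None if jaw is None else round((-(jaw-j)+np.pi/2)%np.pi-np.pi/2,3))
E
python3 - <<'E'
from h import *
go((437,290,230),0); print(R.from_quat(r.state()['eef_rot']).as_matrix().round(3))
w=pickle.load(open('wrist0.pkl','rb')); print(np.array(w['T_tool_cam']).round(2).tolist())
E
```

```text
t 0.15 pos [ 255.2 -597.3  230.6] gap 85.6 F [-0.  -0.6  0.9] M [ 0.03  0.   -0.03] q [ 1.1   0.54 -0.    1.54  0.    1.07 -0.07]
 shift [   1.6 -744.5 -515.9] jaw -1.167 tilt fix [-0.      0.0001  0.0013] turn -1.167
[[-0.001  0.393 -0.92 ]
 [ 0.001 -0.92  -0.393]
 [-1.    -0.001  0.   ]]
[[0.0, -0.26, 0.97, -142.71], [1.0, 0.0, -0.0, 0.57], [-0.0, 0.97, 0.26, -65.44], [0.0, 0.0, 0.0, 1.0]]
```

play_rows --series '[-3,-3,-50,-0.08,0,0,85,-3,-5,-50,-0.08,0,0,85,-3,-5,-50,-0.08,0,0,85,0,-5,-50,-0.08,0,0,85,0,-5,-50,-0.08,0,0,85,0,-5,-50,-0.08,0,0,85,0,-5,-50,-0.08,0,0,85,0,-5,-50,-0.08,0,0,85,0,-5,-50,-0.08,0,0,85,0,-5,-50,-0.08,0,0,85,0,-5,-50,-0.08,0,0,85,0,-5,-50,-0.08,0,0,85]'

```text
time_s: 1.35
ee_pos: [588.3, -136.0, 233.8]
eef_rot: [-0.542, -0.452, 0.547, -0.45]
wrist_force: [1.1, 0.3, -0.0]
finger_gap: 85.0
```

```bash
python3 -c "
from h import *
go((437,290,230),0)"
```

```text
t 1.35 pos [ 588.3 -136.   233.8] gap 85.0 F [ 1.1  0.3 -0. ] M [-0.01 -0.08 -0.03] q [ 0.4   0.48 -0.35  1.64  0.19  1.06 -0.19]
 shift [   4.3 -227.9 -390.4] jaw -0.187 tilt fix [0.     0.0027 0.0066] turn -0.187
```

play_rows --series '[0,-19,-41,-0.019,0,0,75,0,-19,-41,-0.019,0,0,75,0,-19,-41,-0.019,0,0,75,0,-19,-41,-0.019,0,0,75,0,-19,-41,-0.019,0,0,75,0,-19,-41,-0.019,0,0,75,0,-19,-41,-0.019,0,0,75,0,-19,-41,-0.019,0,0,75,0,-19,-41,-0.019,0,0,75,0,-19,-41,-0.019,0,0,75,0,0,0,0,0,0,75,0,0,0,0,0,0,75]'

```text
time_s: 2.55
ee_pos: [427.3, 314.5, 233.7]
eef_rot: [0.492, 0.509, -0.494, 0.504]
wrist_force: [0.2, 0.6, -0.3]
finger_gap: 75.3
```

```bash
python3 - <<'E'
from h import *
go((437,290,230),0)
c=grab('wrist'); pickle.dump(c,open('w1.pkl','wb')); save(c,'w1.png',None,1.4)
print(proj(c,[(437,290,72.5),(437,290,36)]))
E
```

```text
t 2.55 pos [427.3 314.5 233.7] gap 75.3 F [ 0.2  0.6 -0.3] M [-0.   -0.06 -0.01] q [-0.26  0.39 -0.57  1.82  0.24  1.   -0.9 ]
 shift [ 3.5  9.  24.8] jaw 0.026 tilt fix [ 0.     -0.0034  0.0073] turn 0.026
[[291.61092516 221.52827284]
 [290.92910225 212.93805542]]
```

View pics/w1.png

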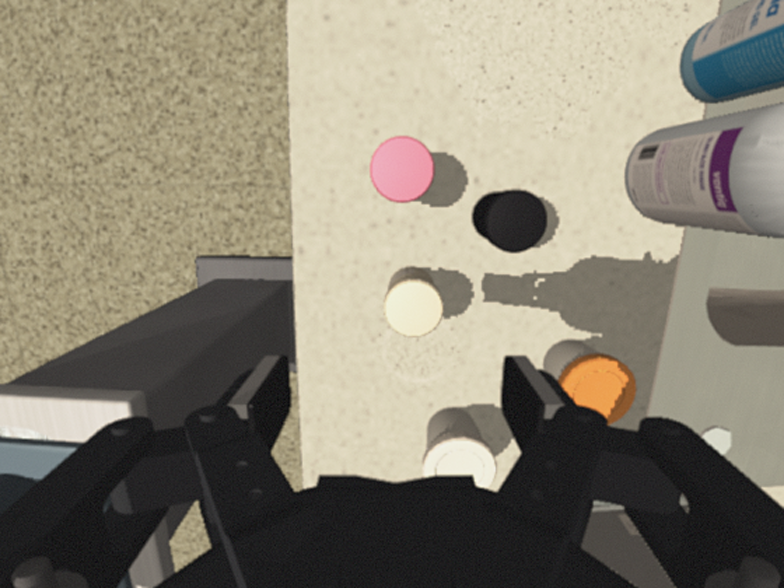

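The wrist view shows the cream lid at (413,307) in the 1.4x picture, with pink at (402,169) and black at (516,221) well clear of the jaw line.

```bash
python3 - <<'E'
from h import *
c=pickle.load(open('w1.pkl','rb')); hsv=cv2.cvtColor(c['frame'],cv2.COLOR_RGB2HSV)
b=hsv[195:245,270:322]; print(b[25,25],b[45,5],b[45,45])
m=cv2.inRange(hsv,(15,50,235),(35,140,255)); mm=np.zeros_like(m); mm[195:245,270:322]=m[195:245,270:322]
mm=cv2.morphologyEx(mm,cv2.MORPH_OPEN,np.ones((3,3)))
cs=max(cv2.findContours(mm,0,1)[0],key=cv2.contourArea); print(cv2.contourArea(cs),cv2.fitEllipse(cs))
print(onz(c,[cv2.fitEllipse(cs)[0],(295.4,219.3)],72.5))
E
```

```text
[ 26  32 239] [ 22  34 226] [ 23  39 223]Traceback (most recent call last):
  File "<stdin>", line 6, in <module>
ValueError: max() iterable argument is empty
```

```bash
python3 - <<'E'
from h import *
c=pickle.load(open('w1.pkl','rb')); g=cv2.cvtColor(c['frame'],cv2.COLOR_RGB2HSV)
m=cv2.inRange(g,(0,0,232),(60,80,255)); mm=np.zeros_like(m); mm[195:245,270:322]=m[195:245,270:322]
mm=cv2.morphologyEx(mm,cv2.MORPH_OPEN,np.ones((3,3))); ok=cv2.findContours(mm,0,1)[0]
P=[(295.4,219.3)]
if ok:
    cs=max(ok,key=cv2.contourArea); print(cv2.contourArea(cs),cv2.minEnclosingCircle(cs)); P.append(cv2.minEnclosingCircle(cs)[0])
q=onz(c,P,72.5); print(q); go((*q[0,:2],42),0)
E
```

```text
1157.0 ((294.51007080078125, 219.9607696533203), 20.13095474243164)
[[440.97606424 292.60543608  72.5       ]
 [440.04936941 291.84118499  72.5       ]]
t 2.60 pos [427.  315.  233.9] gap 74.8 F [-0.4  0.4  0.4] M [ 0.04  0.03 -0.01] q [-0.26  0.39 -0.57  1.82  0.24  1.   -0.9 ]
 shift [191.6  14.8  23.6] jaw 0.026 tilt fix [-0.     -0.0044  0.0076] turn 0.026
```

play_rows --series '[10,8,12,0,-0.004,0.007,75,30,6,11,0,0,0,75,40,0,0,0,0,0,75,40,0,0,0,0,0,75,10,0,0,0,0,0,75,0,0,0,0,0,0,75]'

```text
time_s: 3.2
ee_pos: [450.4, 278.6, 97.9]
eef_rot: [0.497, 0.5, -0.497, 0.505]
wrist_force: [0.0, 0.4, 1.3]
finger_gap: 74.8
```

```bash
python3 -c "
from h import *
go((440.5,292,42),0)"
```

```text
t 3.20 pos [450.4 278.6  97.9] gap 74.8 F [0.  0.4 1.3] M [-0.05  0.    0.04] q [-0.28  0.57 -0.46  1.93  0.39  0.73 -0.97]
 shift [ 55.8 -10.  -13.8] jaw 0.011 tilt fix [ 0.      0.0057 -0.005 ] turn 0.011
```

play_rows --series '[0,-5,-7,0,0.003,-0.002,75,0,-2,-3,0,0,0,75,5,0,0,0,0,0,75,0,0,0,0,0,0,75]'

```text
time_s: 3.6
ee_pos: [445.9, 290.0, 97.0]
eef_rot: [0.5, 0.5, -0.495, 0.504]
wrist_force: [0.3, 0.1, -0.4]
finger_gap: 74.7
```

```bash
python3 -c "
from h import *
go((440.5,292,42),0)"
```

```text
t 3.60 pos [445.9 290.   97. ] gap 74.7 F [ 0.3  0.1 -0.4] M [-0.01  0.01  0.03] q [-0.3   0.57 -0.47  1.93  0.39  0.72 -0.99]
 shift [54.9 -5.9 -2. ] jaw 0.009 tilt fix [-0.     -0.0008 -0.0091] turn 0.009
```

play_rows --series '[15,-3,-1,0,0,-0.004,75,20,-2,-1,0,0,-0.003,75,12,0,0,0,0,0,75,5,0,0,0,0,0,75,0,0,0,0,0,0,75,0,0,0,0,0,0,75]'

```text
time_s: 4.2
ee_pos: [441.5, 293.2, 42.4]
eef_rot: [0.499, 0.502, -0.496, 0.503]
wrist_force: [-0.0, -0.0, 0.1]
finger_gap: 74.9
```

```bash
python3 -c "
from h import *
go((440.5,292,42),0)"
```

```text
t 4.20 pos [441.5 293.2  42.4] gap 74.9 F [-0.  -0.   0.1] M [-0.02 -0.03  0.05] q [-0.35  0.66 -0.42  1.95  0.45  0.61 -1.05]
 shift [ 0.4 -1.   1.2] jaw 0.01 tilt fix [ 0.     -0.0021 -0.0037] turn 0.01
```

Good. Close the fingers, then lift a little.

play_rows --series '[0,0,0.5,0,-0.001,-0.003,30,0,0,0,0,0,0,30,0,0,0,0,0,0,30,0,0,0,0,0,0,30,0,0,0,0,0,0,30,0,0,0,0,0,0,30,-10,0,0,0,0,0,30,-30,0,0,0,0,0,30,-40,0,0,0,0,0,30,-40,0,0,0,0,0,30,-30,0,0,0,0,0,30,-10,0,0,0,0,0,30]'

```text
time_s: 5.4
ee_pos: [440.3, 291.9, 210.7]
eef_rot: [0.497, 0.503, -0.498, 0.502]
wrist_force: [1.0, 0.4, -1.0]
finger_gap: 45.0
```

```bash
python3 -c "
from h import *
go((440.5,292,260),0)"
```

```text
t 5.40 pos [440.3 291.9 210.7] gap 45.0 F [ 1.   0.4 -1. ] M [-0.   -0.06  0.02] q [-0.23  0.41 -0.55  1.85  0.26  0.95 -0.89]
 shift [-49.3   0.2  -0.1] jaw 0.011 tilt fix [ 0.     -0.      0.0012] turn 0.011
```

play_rows --series '[-25,2,10,0,0,0,30,-25,5,35,0,0,0,30,-8,6,46,0.01,0,0,30,0,6,48,0.01,0,0,30,0,6,48,0.01,0,0,30,0,6,48,0.01,0,0,30,0,6,48,0.01,0,0,30,0,6,48,0.01,0,0,30,0,6,48,0.01,0,0,30,0,6,48,0.01,0,0,30,0,6,48,0.01,0,0,30,0,6,48,0.01,0,0,30]'

```text
time_s: 6.6
ee_pos: [491.0, -241.5, 267.1]
eef_rot: [0.519, 0.483, -0.518, 0.479]
wrist_force: [1.0, 0.8, -1.0]
finger_gap: 44.9
```

```bash
python3 -c "
from h import *
go((533,-365,270),-0.093)"
```

```text
t 6.60 pos [ 491.  -241.5  267.1] gap 44.9 F [ 1.   0.8 -1. ] M [ 0.   -0.09 -0.02] q [ 0.6   0.34 -0.28  1.76  0.1   1.06  0.21]
 shift [ -3.7  51.2 119.9] jaw -0.076 tilt fix [ 0.     -0.0049  0.0036] turn 0.017
```

play_rows --series '[0,18,38,0.01,-0.002,0.002,30,0,15,30,0,0,0,30,0,8,15,0,0,0,30,0,2,5,0,0,0,30,0,0,0,0,0,0,30,0,0,0,0,0,0,30]'

```text
time_s: 7.2
ee_pos: [521.2, -343.7, 260.9]
eef_rot: [-0.522, -0.478, 0.526, -0.471]
wrist_force: [1.0, 0.2, -1.0]
finger_gap: 44.7
```

```bash
python3 - <<'E'
from h import *
go((533,-365,270),-0.093)
c=grab('wrist'); pickle.dump(c,open('w2.pkl','wb')); save(c,'w2.png',None,1.4)
E
```

```text
t 7.20 pos [ 521.2 -343.7  260.9] gap 44.7 F [ 1.   0.2 -1. ] M [ 0.03  0.05 -0.03] q [ 0.67  0.48 -0.23  1.56  0.12  1.13  0.32]
 shift [-9.3 13.8 20.1] jaw -0.098 tilt fix [-0.     -0.0025  0.0112] turn -0.005
```

View pics/w2.png

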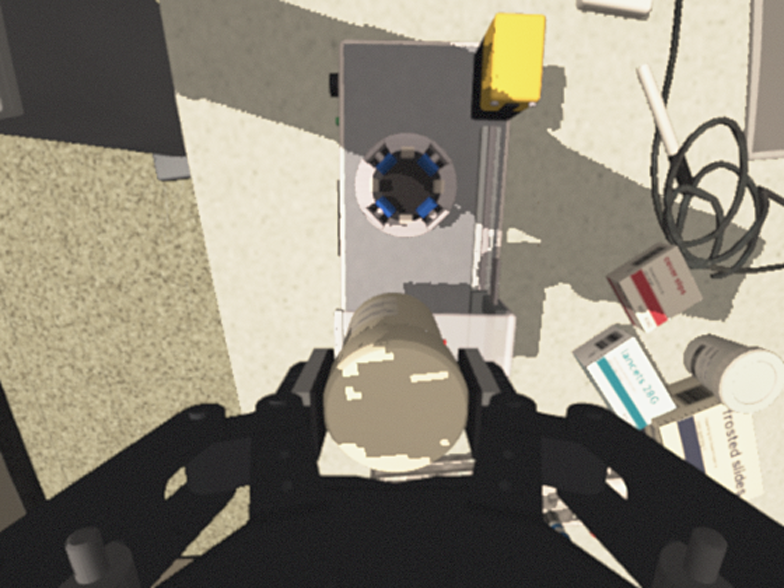

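The holder's blue clips are at (381,157), (427,160), (386,210) and (428,209), and the base edges run parallel to the image. The jar hangs straight in the fingers, with its lid centred at about (398,399).

```bash
python3 - <<'E'
from h import *
c=pickle.load(open('w2.pkl','rb')); hsv=cv2.cvtColor(c['frame'],cv2.COLOR_RGB2HSV)
m=cv2.inRange(hsv,(100,130,40),(130,255,255)); m[:90]=0;m[180:]=0;m[:,:240]=0;m[:,340:]=0
n,l,st,ce=cv2.connectedComponentsWithStats(m)
print([(st[i,4],ce[i].round(1).tolist()) for i in range(1,n) if st[i,4]>8])
y,x=np.nonzero(m); cc=cv2.minEnclosingCircle(np.c_[x,y].astype(np.float32)); print(cc)
for z in (60,66): print(z,onz(c,[cc[0],(290.0,131.8)],z).round(1).tolist())
T=np.array(c['T_tool_cam']); 
p=cv2.undistortPoints(np.array([[[398,399]],[[326,399]],[[470,399]],[[398,470]]])/1.4,K(c),np.array(c['D'],float)).reshape(-1,2)
d=np.c_[p,np.ones(4)]@T[:3,:3].T; o=T[:3,3]; print('lid in tool',(o+d*((-30-o[0])/d[:,0])[:,None]).round(1).tolist())
e=onz(c,np.array([(342,60),(336,300)])/1.4,28); print('edge',e.round(1).tolist())
# red grip in top
E
```

```text
[(np.int32(107), [275.7, 116.3]), (np.int32(113), [305.3, 117.4]), (np.int32(111), [275.1, 147.3]), (np.int32(120), [304.2, 147.7])]
((290.0233154296875, 132.12326049804688), 26.53859519958496)
60 [[534.4, -276.1, 60.0], [534.4, -275.7, 60.0]]
66 [[534.3, -276.1, 66.0], [534.3, -275.8, 66.0]]
lid in tool [[-30.0, 1.2, -3.3], [-30.0, -20.7, -3.2], [-30.0, 23.1, -3.2], [-30.0, 1.3, 22.2]]
edge [[491.2, -169.2, 28.0], [459.4, -374.0, 28.0]]
```

play_rows --series '[5,1,-15,0,-0.001,0.005,30,15,2,-25,0,0,0.003,30,20,1,-15,0,0,0,30,15,1,-6,0,0,0,30,5,0,0,0,0,0,30,0,0,0,0,0,0,30,0,0,0,0,0,0,30]'

```text
time_s: 7.95
ee_pos: [533.2, -268.3, 200.6]
eef_rot: [0.522, 0.479, -0.52, 0.477]
wrist_force: [0.3, 0.6, -0.3]
finger_gap: 44.4
```

```bash
python3 -c "
from h import *
go((534.4,-276,122),-0.093)"
```

```text
t 7.95 pos [ 533.2 -268.3  200.6] gap 44.4 F [ 0.3  0.6 -0.3] M [-0.05 -0.05  0.04] q [ 0.58  0.49 -0.25  1.7   0.14  0.97  0.19]
 shift [78.6  1.9  7.9] jaw -0.087 tilt fix [ 0.     -0.0046 -0.0004] turn 0.006
```

play_rows --series '[15,1,4,0,-0.002,0,30,25,1,3,0,-0.001,0,30,20,0,1,0,0,0,30,8,0,0,0,0,0,30,3,0,0,0,0,0,30,0,0,0,0,0,0,30]'

```text
time_s: 8.55
ee_pos: [535.9, -281.3, 128.0]
eef_rot: [0.523, 0.474, -0.521, 0.479]
wrist_force: [-0.1, 0.7, -1.6]
finger_gap: 44.5
```

```bash
python3 - <<'E'
from h import *
go((534.4,-276,122),-0.093)
t=grab('top'); s=grab('side')
a=cv2.resize(t['frame'][180:260,340:460,::-1],None,fx=4,fy=4,interpolation=2)[:, :480]; b=cv2.resize(s['frame'][100:220,260:360,::-1],None,fx=3.2,fy=3.2*320/384,interpolation=2)
b=cv2.resize(b,(320,320)); cv2.imwrite('pics/ins.png',np.hstack([a,b]))
E
```

```text
t 8.55 pos [ 535.9 -281.3  128. ] gap 44.5 F [-0.1  0.7 -1.6] M [ 0.04 -0.04  0.02] q [ 0.58  0.59 -0.23  1.74  0.18  0.83  0.17]
 shift [ 6.  -2.1 -5.2] jaw -0.091 tilt fix [-0.      0.0027 -0.0061] turn 0.002
```

View pics/ins.png

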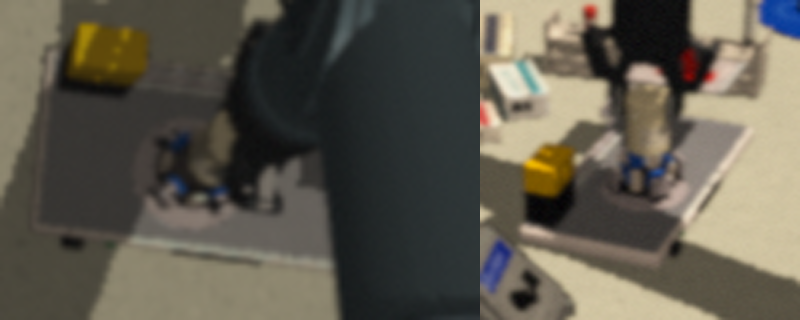

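The jar hangs over the holder in both views. Next I'll centre it, then go down to first contact.

play_rows --series '[0,-1.2,-3,0,0.001,-0.003,30,1,-0.5,-1.5,0,0,-0.002,30,2,0,0,0,0,0,30,3,0,0,0,0,0,30,2,0,0,0,0,0,30,0,0,0,0,0,0,30]'

```text
time_s: 9.25
ee_pos: [536.9, -276.6, 122.7]
eef_rot: [0.523, 0.474, -0.521, 0.479]
wrist_force: [-1.1, -0.2, -0.8]
finger_gap: 44.9
```

```bash
python3 -c "
from h import *
go((534.4,-276,110),-0.093)"
```

```text
t 9.25 pos [ 536.9 -276.6  122.7] gap 44.9 F [-1.1 -0.2 -0.8] M [ 0.02  0.03 -0.01] q [ 0.57  0.6  -0.23  1.74  0.18  0.81  0.16]
 shift [12.7 -2.6 -0.4] jaw -0.09 tilt fix [-0.      0.0034 -0.0063] turn 0.003
```

play_rows --series '[3,-2.5,-0.5,0,0.004,-0.008,30,4,-2,0,0,0.003,-0.006,30,4,-0.5,0,0,0,0,30,3,0,0,0,0,0,30,0,0,0,0,0,0,30]'

```text
time_s: 9.75
ee_pos: [532.4, -275.5, 109.6]
eef_rot: [-0.521, -0.48, 0.523, -0.474]
wrist_force: [-3.6, 2.2, 10.6]
finger_gap: 45.0
```

```bash
python3 -c "
from h import *
go((534.4,-276,108.4),-0.093)"
```

```text
t 9.75 pos [ 532.4 -275.5  109.6] gap 45.0 F [-3.6  2.2 10.6] M [ 0.27  1.13 -0.05] q [ 0.57  0.62 -0.23  1.75  0.18  0.81  0.17]
 shift [1.2 2.1 0.3] jaw -0.091 tilt fix [-0.     -0.0041  0.0078] turn 0.002
```

play_rows --series '[0,1.5,0,0.1,-0.003,0.006,30,1.5,0,0,0.15,0,0,30,1.5,0,0,0.15,0,0,30,1.5,0,0,0.15,0,0,30]'

```text
time_s: 10.15
ee_pos: [536.5, -275.9, 107.6]
eef_rot: [0.634, 0.315, -0.632, 0.316]
wrist_force: [-1.8, 1.8, 1.1]
finger_gap: 44.5
```

```bash
python3 -c "
from h import *
go((534.4,-276,86.4),-0.093)"
```

```text
t 10.15 pos [ 536.5 -275.9  107.6] gap 44.5 F [-1.8  1.8  1.1] M [0.42 0.37 0.05] q [ 0.47  0.61 -0.09  1.75  0.07  0.78 -0.3 ]
 shift [21.2 -1.6  1.4] jaw -0.646 tilt fix [ 0.     -0.0023 -0.0026] turn -0.553
```

play_rows --series '[2.5,-1,1,0.15,0,0,30,2.5,0,0,0.15,0,0,30,2.5,0,0,0.15,0,0,30,2.5,0,0,0.15,0,0,30,2.5,0,0,0.15,0,0,30]'

```text
time_s: 10.65
ee_pos: [538.0, -276.9, 99.6]
eef_rot: [0.707, 0.061, -0.701, 0.063]
wrist_force: [-4.1, 1.4, 11.7]
finger_gap: 45.0
```

```bash
python3 -c "
from h import *
go((534.4,-276,86.4),-0.093)"
```

```text
t 10.65 pos [ 538.  -276.9   99.6] gap 45.0 F [-4.1  1.4 11.7] M [0.38 1.   0.33] q [ 0.33  0.62  0.1   1.77 -0.09  0.75 -0.92]
 shift [13.1 -1.6  3.5] jaw -1.396 tilt fix [ 0.     -0.008  -0.0039] turn -1.303
```

play_rows --series '[2.5,-0.5,2,0.15,-0.005,-0.002,30,2.5,0,1.5,0.15,-0.004,0,30,2.5,0,0.5,0.15,0,0,30,2.5,0,0,0.15,0,0,30,2.5,0,0,0.15,0,0,30]'

```text
time_s: 11.15
ee_pos: [537.5, -278.5, 93.5]
eef_rot: [0.681, -0.201, -0.676, -0.2]
wrist_force: [-3.2, 1.6, 10.3]
finger_gap: 44.7
```

```bash
python3 -c "
from h import *
go((534.4,-276,86.4),-0.093)"
```

```text
t 11.15 pos [ 537.5 -278.5   93.5] gap 44.7 F [-3.2  1.6 10.3] M [0.42 1.09 0.35] q [ 0.19  0.65  0.29  1.78 -0.26  0.75 -1.53]
 shift [ 7.1 -0.4  3.9] jaw -2.146 tilt fix [-0.     -0.0074 -0.0001] turn 1.089
```

play_rows --series '[2.5,0,2.5,0.15,-0.006,0,30,2.5,0,1.5,0.15,-0.004,0,30,2.5,0,0.5,0.15,0,0,30,2.5,0,0,0.15,0,0,30]'

```text
time_s: 11.55
ee_pos: [535.5, -278.7, 87.8]
eef_rot: [0.59, -0.392, -0.587, -0.392]
wrist_force: [-4.1, 1.3, 10.1]
finger_gap: 44.9
```

```bash
python3 -c "
from h import *
go((534.4,-276,86.4),-0.093)"
```

```text
t 11.55 pos [ 535.5 -278.7   87.8] gap 44.9 F [-4.1  1.3 10.1] M [0.35 1.03 0.37] q [ 0.09  0.68  0.45  1.79 -0.4   0.76 -2.  ]
 shift [ 1.4 -0.   2.9] jaw -2.745 tilt fix [ 0.     -0.0028  0.0017] turn 0.489
```

play_rows --series '[1,0,1.5,-0.1,-0.002,0,30,2.5,0,0,-0.15,0,0,30,2.5,0,0,-0.15,0,0,30,2.5,0,0,-0.15,0,0,30,2.5,0,0,-0.15,0,0,30]'

```text
time_s: 12.05
ee_pos: [536.2, -279.9, 82.7]
eef_rot: [0.689, -0.167, -0.685, -0.166]
wrist_force: [-6.2, 4.9, 22.4]
finger_gap: 44.9
```

```bash
python3 -c "
from h import *
go((534.4,-276,86.4),-0.093)"
```

```text
t 12.05 pos [ 536.2 -279.9   82.7] gap 44.9 F [-6.2  4.9 22.4] M [ 1.02  1.5  -0.58] q [ 0.22  0.66  0.26  1.78 -0.24  0.73 -1.44]
 shift [-3.7 -2.7  3.4] jaw -2.045 tilt fix [-0.     -0.0057 -0.0006] turn 1.189
```

play_rows --series '[-2,-0.5,1,-0.1,0,0,30,0,0,0.5,-0.1,0,0,30,0,0,0,-0.1,0,0,30,0,0,0,0,0,0,30]'

```text
time_s: 12.45
ee_pos: [534.9, -278.4, 87.2]
eef_rot: [0.707, -0.058, -0.703, -0.058]
wrist_force: [-0.1, -0.5, 1.6]
finger_gap: 44.5
```

```bash
python3 -c "
from h import *
go((534.4,-276,86.4),-0.093)"
```

```text
t 12.45 pos [ 534.9 -278.4   87.2] gap 44.5 F [-0.1 -0.5  1.6] M [-0.06  0.19  0.24] q [ 0.28  0.64  0.18  1.78 -0.17  0.73 -1.19]
 shift [ 0.8 -2.3  0.9] jaw -1.734 tilt fix [ 0.     -0.0057  0.0004] turn 1.5
```

play_rows --series '[1,-1,0,0.15,-0.003,0,30,1.8,0,0,0.15,0,0,30,1.8,0,0,0.15,0,0,30,1.8,0,0,0.15,0,0,30]'

```text
time_s: 12.85
ee_pos: [536.9, -278.6, 84.0]
eef_rot: [0.657, -0.265, -0.653, -0.266]
wrist_force: [-6.1, 2.5, 17.3]
finger_gap: 45.1
```

```bash
python3 -c "
from h import *
go((534.4,-276,86.4),-0.093)"
```

```text
t 12.85 pos [ 536.9 -278.6   84. ] gap 45.1 F [-6.1  2.5 17.3] M [0.51 1.78 0.54] q [ 0.16  0.67  0.34  1.78 -0.31  0.74 -1.68]
 shift [-2.5 -0.1  3.6] jaw -2.341 tilt fix [ 0.     -0.0053  0.003 ] turn 0.894
```

Three load/height pairs agree (z + F/5 ≈ 87.3 each time), so the jar is on the floor. Relax, open and lift straight up.

play_rows --series '[-2,0,1,-0.05,0,0,30,0,0,0,0,0,0,30,0,0,0,0,0,0,62,0,0,0,0,0,0,62,0,0,0,0,0,0,62,0,0,0,0,0,0,62,-10,0,0,0,0,0,62,-20,0,0,0,0,0,62,-35,0,0,0,0,0,62,-40,0,0,0,0,0,62,-30,0,0,0,0,0,62,-10,0,0,0,0,0,62]'

```text
time_s: 14.05
ee_pos: [534.4, -277.7, 236.8]
eef_rot: [0.661, -0.255, -0.659, -0.254]
wrist_force: [-0.3, 0.2, 0.4]
finger_gap: 61.5
```

```bash
python3 - <<'E'
from h import *
go((512,-380,230),np.pi/2-0.093)
c=grab('wrist'); pickle.dump(c,open('w3.pkl','wb')); save(c,'w3.png',None,1.4)
E
```

```text
t 14.05 pos [ 534.4 -277.7  236.8] gap 61.5 F [-0.3  0.2  0.4] M [-0.01 -0.02  0.03] q [ 0.11  0.47  0.41  1.69 -0.21  1.03 -1.72]
 shift [  7.   90.9 -52. ] jaw -2.306 tilt fix [-0.     -0.0033 -0.0003] turn -0.642
```

View pics/w3.png

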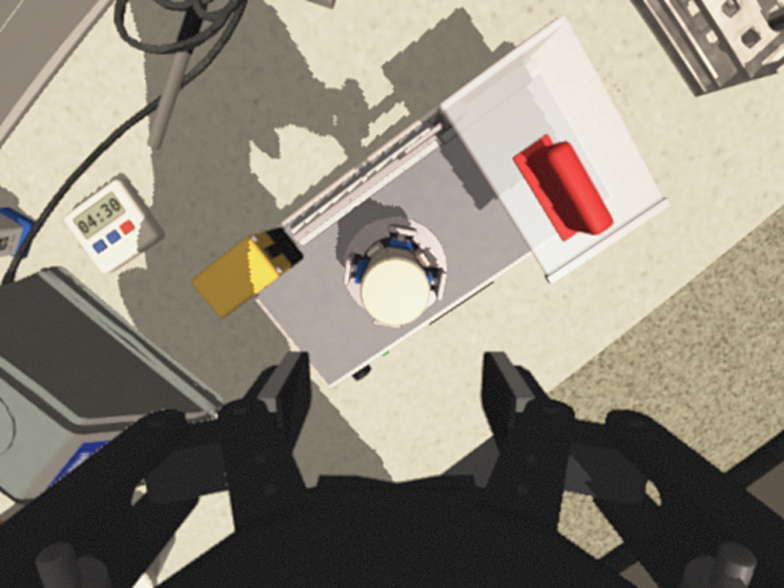

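The jar stands free in the holder with its lid at (396,290). The red bar's top runs from about (562,148) to (598,226).

```bash
python3 - <<'E'
from h import *
c=pickle.load(open('w3.pkl','rb')); hsv=cv2.cvtColor(c['frame'],cv2.COLOR_RGB2HSV)
b=onz(c,np.array([(562,148),(598,226)])/1.4,169); print('bar',b.round(1).tolist(),b.mean(0).round(1),np.linalg.norm(b[1]-b[0]).round(1),'ang',np.arctan2(*(b[0]-b[1])[[1,0]]).round(3))
m=cv2.inRange(hsv,(0,150,60),(12,255,255))|cv2.inRange(hsv,(172,150,60),(180,255,255)); m[:90]=0;m[180:]=0;m[:,:350]=0
cs=max(cv2.findContours(m,0,1)[0],key=cv2.contourArea); bx=cv2.boxPoints(cv2.minAreaRect(cs)); print('rect@169',onz(c,bx,169).round(0)[:,:2].tolist(),'V rows',np.percentile(hsv[...,2][m>0],[10,50,90]))
m2=cv2.inRange(hsv,(0,0,235),(40,90,255)); mm=np.zeros_like(m2); mm[170:240,250:315]=m2[170:240,250:315]; mm=cv2.morphologyEx(mm,2,np.ones((5,5)))
cs=max(cv2.findContours(mm,0,1)[0],key=cv2.contourArea); (p,rad)=cv2.minEnclosingCircle(cs); print('lid',p,rad,onz(c,[p],116.5)[0].round(1))
print('exp',proj(c,[(534.4,-276.1,116.5)]).round(1),'r',[np.linalg.norm(np.diff(proj(c,[(534.4,-276.1,z),(557.4,-276.1,z)]),axis=0)).round(2) for z in(116.5,122,130)])
rl=np.array([(290,225),(440,125)])/1.4; e=onz(c,rl,60); print('railang',np.arctan2(*(e[1]-e[0])[[0,1]]).round(3)%np.pi)
e=onz(c,np.array([(552,280),(667,205)])/1.4,126); print('roof far edge x dir',(e[1]-e[0]).round(1))
go((*b.mean(0)[:2],230),np.pi/2-0.093)
E
```

```text
bar [[543.4, -395.8, 169.0], [500.4, -387.0, 169.0]] [ 521.9 -391.4  169. ] 43.8 ang -0.202
rect@169 [[557.0, -375.0], [552.0, -400.0], [496.0, -396.0], [500.0, -368.0]] V rows [ 81. 219. 241.]
lid (282.18084716796875, 209.03192138671875) 23.590391159057617 [ 534.3 -277.4  116.5]
exp [[281.1 209.9]] r [np.float64(24.95), np.float64(25.44), np.float64(26.19)]
railang 0.16859265358979325
roof far edge x dir [-10.5 -82.4   0. ]
t 14.10 pos [ 534.7 -277.9  237.3] gap 61.7 F [ 0.8 -1.4  1.1] M [-0.03 -0.05  0.  ] q [ 0.11  0.47  0.41  1.69 -0.21  1.03 -1.72]
 shift [  7.6  92.7 -66.6] jaw -2.306 tilt fix [-0.     -0.0042  0.0001] turn -0.643
```

play_rows --series '[0,15,-10,-0.1,-0.003,0,50,0,20,-10,-0.12,0,0,50,0,22,-7,-0.12,0,0,50,0,22,-4,-0.12,0,0,50,0,15,0,-0.1,0,0,50,0,6,0,-0.02,0,0,50,0,0,0,0,0,0,50,0,0,0,0,0,0,50]'

```text
time_s: 14.9
ee_pos: [510.6, -382.5, 228.2]
eef_rot: [-0.702, 0.044, 0.709, 0.048]
wrist_force: [0.5, 0.4, -0.9]
finger_gap: 50.2
```

```bash
python3 - <<'E'
from h import *
go((522,-391,190),np.pi/2-0.13)
c=grab('wrist'); pickle.dump(c,open('w4.pkl','wb')); save(c,'w4.png',None,1.4)
E
```

```text
t 14.90 pos [ 510.6 -382.5  228.2] gap 50.2 F [ 0.5  0.4 -0.9] M [-0.    0.03 -0.02] q [ 0.38  0.54  0.28  1.58 -0.16  1.06 -1.  ]
 shift [ 38.    7.2 -12.8] jaw -1.701 tilt fix [-0.      0.0098  0.0061] turn -0.0
```

View pics/w4.png

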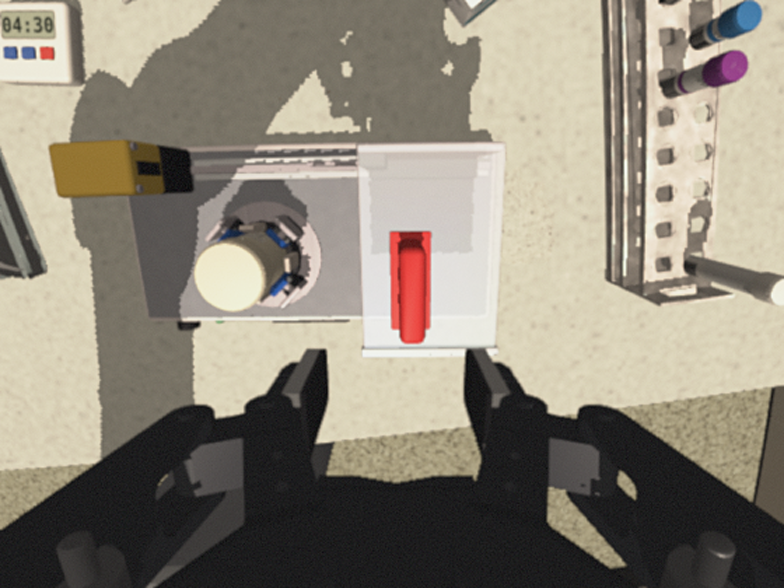

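The mixer edges are level in this view, so the jaw yaw is right. The bar's top centre is at (412,291), running from row 240 to 342.

```bash
python3 - <<'E'
from h import *
c=pickle.load(open('w4.pkl','rb'))
b=onz(c,np.array([(412,291),(412,240),(412,342),(401,291),(425,291)])/1.4,169); print(b.round(1).tolist())
go((*b[0][:2],138),np.pi/2-0.13)
E
```

```text
[[524.4, -392.7, 169.0], [549.9, -395.7, 169.0], [497.1, -389.4, 169.0], [525.1, -387.2, 169.0], [523.6, -399.2, 169.0]]
t 14.95 pos [ 510.5 -382.3  228.1] gap 50.0 F [0.4 0.8 0.7] M [-0.01  0.04  0.01] q [ 0.38  0.54  0.28  1.58 -0.16  1.06 -1.  ]
 shift [ 89.9   9.  -16. ] jaw -1.701 tilt fix [-0.      0.0101  0.0061] turn -0.0
```

play_rows --series '[5,4,-7,0,0.005,0.003,50,15,3,-5,0,0.003,0.002,50,20,1,-2,0,0,0,50,10,0,0,0,0,0,50,0,0,0,0,0,0,50,0,0,0,0,0,0,50]'

```text
time_s: 15.55
ee_pos: [526.2, -389.3, 172.4]
eef_rot: [-0.705, 0.044, 0.706, 0.046]
wrist_force: [0.3, 0.3, 0.1]
finger_gap: 50.1
```

```bash
python3 -c "
from h import *
go((524,-393,138),np.pi/2-0.13)"
```

```text
t 15.55 pos [ 526.2 -389.3  172.4] gap 50.1 F [0.3 0.3 0.1] M [ 0.03  0.01 -0.01] q [ 0.39  0.62  0.26  1.58 -0.19  0.97 -0.98]
 shift [34.3  4.   1.6] jaw -1.698 tilt fix [0.     0.0023 0.0024] turn 0.003
```

play_rows --series '[8,2.5,1,0,0.002,0.002,50,12,1.5,0,0,0,0,50,8,0,0,0,0,0,50,3,0,0,0,0,0,50,0,0,0,0,0,0,5,0,0,0,0,0,0,5,0,0,0,0,0,0,5,0,0,0,0,0,0,5,0,0,0,0,0,0,5,0,0,0,0,0,0,5]'

```text
time_s: 16.55
ee_pos: [525.1, -393.9, 140.2]
eef_rot: [0.706, -0.045, -0.705, -0.044]
wrist_force: [-1.0, -0.3, -2.0]
finger_gap: 13.2
```

```bash
python3 -c "
from h import *
go((524,-393,138),np.pi/2-0.13)"
```

```text
t 16.55 pos [ 525.1 -393.9  140.2] gap 13.2 F [-1.  -0.3 -2. ] M [-0.02 -0.02  0.27] q [ 0.4   0.66  0.25  1.6  -0.2   0.9  -0.97]
 shift [ 2.2 -0.8  1.2] jaw -1.696 tilt fix [ 0.     -0.0017 -0.0011] turn 0.005
```

play_rows --series '[0,-6,0,0,0,0,5,0,-12,0,0,0,0,5,0,-12,0,0,0,0,5,0,-12,0,0,0,0,5,0,-12,0,0,0,0,5,0,-12,0,0,0,0,5,0,-6,0,0,0,0,5]'

```text
time_s: 17.25
ee_pos: [534.2, -317.3, 140.2]
eef_rot: [0.706, -0.045, -0.705, -0.043]
wrist_force: [0.4, -1.8, -3.6]
finger_gap: 12.9
```

```bash
python3 -c "
from h import *
go((538,-290,140),np.pi/2-0.13)"
```

```text
t 17.25 pos [ 534.2 -317.3  140.2] gap 12.9 F [ 0.4 -1.8 -3.6] M [-0.23 -0.01  0.27] q [ 0.28  0.6   0.25  1.7  -0.19  0.86 -1.08]
 shift [  0.1 -27.5  -0.4] jaw -1.696 tilt fix [ 0.     -0.0015 -0.003 ] turn 0.005
```

play_rows --series '[0,-6,0,0,0,0,5,0,-6,0,0,0,0,5,0,-6,0,0,0,0,5,0,-4,0,0,0,0,5,0,-4,0,0,0,0,5]'

```text
time_s: 17.75
ee_pos: [537.5, -289.3, 140.2]
eef_rot: [0.706, -0.046, -0.705, -0.043]
wrist_force: [-1.8, -2.4, -2.5]
finger_gap: 13.0
```

```bash
python3 -c "
from h import *
go((538,-290,140),np.pi/2-0.13)"
```

```text
t 17.75 pos [ 537.5 -289.3  140.2] gap 13.0 F [-1.8 -2.4 -2.5] M [-0.2  -0.01  0.3 ] q [ 0.24  0.59  0.25  1.73 -0.18  0.84 -1.13]
 shift [ 0.2  0.6 -0.6] jaw -1.696 tilt fix [ 0.     -0.0014 -0.0033] turn 0.004
```

play_rows --series '[0,-4,0,0,0,0,5,0,-4,0,0,0,0,5,0,-4,0,0,0,0,5,0,-4,0,0,0,0,5,0,-4,0,0,0,0,5]'

```text
time_s: 18.25
ee_pos: [540.0, -268.4, 140.2]
eef_rot: [0.706, -0.046, -0.705, -0.043]
wrist_force: [-0.9, -2.5, -1.4]
finger_gap: 13.1
```

```bash
python3 -c "
from h import *
go((538,-270,140),np.pi/2-0.13)"
```

```text
t 18.25 pos [ 540.  -268.4  140.2] gap 13.1 F [-0.9 -2.5 -1.4] M [-0.08  0.03  0.34] q [ 0.2   0.57  0.25  1.75 -0.18  0.83 -1.16]
 shift [0.2 1.8 1.8] jaw -1.697 tilt fix [-0.     -0.0013 -0.0037] turn 0.004
```

play_rows --series '[0,-3,0,0,0,0,5,0,-3,0,0,0,0,5,0,-3,0,0,0,0,5,0,-3,0,0,0,0,5]'

```text
time_s: 18.65
ee_pos: [540.5, -265.0, 140.2]
eef_rot: [0.707, -0.052, -0.704, -0.041]
wrist_force: [0.5, -10.5, -6.5]
finger_gap: 13.3
```

```bash
python3 -c "
from h import *
go((538,-270,140),np.pi/2-0.13)"
```

```text
t 18.65 pos [ 540.5 -265.   140.2] gap 13.3 F [  0.5 -10.5  -6.5] M [-0.95 -0.11  0.57] q [ 0.18  0.57  0.26  1.76 -0.17  0.82 -1.18]
 shift [0.3 5.3 1.8] jaw -1.702 tilt fix [ 0.     -0.0049 -0.0162] turn -0.001
```

play_rows --series '[0,-4,0,0,0.003,0.01,5,0,-5,0,0,0,0.005,5,0,-5,0,0,0,0,5]'

```text
time_s: 18.95
ee_pos: [540.5, -265.4, 140.3]
eef_rot: [0.709, -0.067, -0.702, -0.032]
wrist_force: [1.8, -17.0, -7.9]
finger_gap: 13.0
```

```bash
python3 - <<'E'
from h import *
go((538,-270,140),np.pi/2-0.13)
c=grab('wrist'); pickle.dump(c,open('w5.pkl','wb')); save(c,'w5.png',(0,0,420,320),1.8)
E
```

```text
t 18.95 pos [ 540.5 -265.4  140.3] gap 13.0 F [  1.8 -17.   -7.9] M [-0.98 -0.11  0.89] q [ 0.15  0.56  0.28  1.78 -0.15  0.8  -1.22]
 shift [0.6 4.9 1.8] jaw -1.712 tilt fix [ 0.     -0.0134 -0.0491] turn -0.011
```

View pics/w5.png

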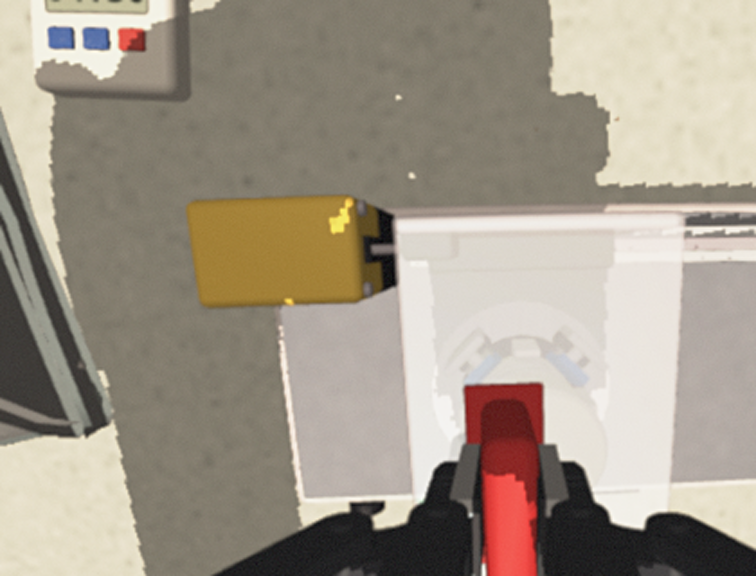

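The tongue is in the slot at (380,250) and the guard has met a stop at 10 to 17 N. I'll push once more, firmly, to see whether it is the end stop.

play_rows --series '[0,-3,0,0,0.01,0.04,5,0,-5,0,0,0.005,0.03,5,0,-8,0,0,0,0.02,5,0,-10,0,0,0,0.02,5]'

```text
time_s: 19.4
ee_pos: [539.8, -267.2, 142.5]
eef_rot: [0.71, -0.126, -0.693, 0.01]
wrist_force: [2.0, -36.6, -16.2]
finger_gap: 13.2
```

```bash
python3 -c "
from h import *
go((538,-270,140),np.pi/2-0.13)"
```

```text
t 19.40 pos [ 539.8 -267.2  142.5] gap 13.2 F [  2.  -36.6 -16.2] M [-3.04 -0.71  0.91] q [-0.    0.55  0.38  1.84 -0.03  0.71 -1.4 ]
 shift [3.  2.5 1.4] jaw -1.74 tilt fix [-0.     -0.0393 -0.1891] turn -0.039
```

My tilt corrections had the wrong sign. I'll restore the tilt and ease off the push.

play_rows --series '[0,1,0,0,-0.008,-0.04,5,0,0,0,0,-0.008,-0.04,5,0,0,0,0,-0.008,-0.04,5,0,0,0,0,-0.005,-0.03,5,0,0,0,0,0,0,5]'

```text
time_s: 19.9
ee_pos: [539.3, -266.2, 142.6]
eef_rot: [0.706, -0.069, -0.703, -0.045]
wrist_force: [0.2, -1.7, -2.0]
finger_gap: 12.7
```

```bash
python3 -c "
from h import *
go((538,-270,140),np.pi/2-0.13)"
```

```text
t 19.90 pos [ 539.3 -266.2  142.6] gap 12.7 F [ 0.2 -1.7 -2. ] M [-0.01  0.17  0.74] q [ 0.16  0.56  0.28  1.77 -0.16  0.82 -1.23]
 shift [2.7 3.9 0.7] jaw -1.733 tilt fix [-0.     -0.0073 -0.0338] turn -0.032
```

play_rows --series '[0,0,0,-0.03,-0.005,-0.03,5,0,-3,0,0,-0.002,-0.015,5,0,-4,0,0,0,-0.01,5,0,-4,0,0,0,-0.01,5]'

```text
time_s: 20.3
ee_pos: [539.6, -264.4, 142.5]
eef_rot: [0.707, -0.042, -0.704, -0.053]
wrist_force: [-0.6, -9.7, -6.2]
finger_gap: 13.1
```

```bash
python3 - <<'E'
from h import *
go((538,-270,140),np.pi/2-0.13)
s=grab('side'); pickle.dump(s,open('s6.pkl','wb'))
E
```

```text
t 20.30 pos [ 539.6 -264.4  142.5] gap 13.1 F [-0.6 -9.7 -6.2] M [-3.03  0.09  0.59] q [ 0.21  0.57  0.24  1.75 -0.19  0.84 -1.16]
 shift [2.4 5.8 0.8] jaw -1.705 tilt fix [-0.     -0.0032  0.0147] turn -0.004
```

play_rows --series '[0,2,0,0,0,0.01,5,0,0,0,0,0,0,5,0,0,0,0,0,0,45,0,0,0,0,0,0,45,0,0,0,0,0,0,45,0,0,0,0,0,0,45,-10,0,0,0,0,0,45,-25,0,0,0,0,0,45,-40,0,0,0,0,0,45,-40,0,0,0,0,0,45,-20,0,0,0,0,0,45,-5,0,0,0,0,0,45]'

```text
time_s: 21.55
ee_pos: [539.5, -263.6, 290.8]
eef_rot: [0.707, -0.046, -0.704, -0.051]
wrist_force: [1.4, -0.2, 0.7]
finger_gap: 45.1
```

```bash
python3 - <<'E'
from h import *
go((538,-270,140),np.pi/2-0.13)
c=grab('wrist'); pickle.dump(c,open('w6.pkl','wb')); save(c,'w6.png',(40,60,440,320),2)
print('holder proj in crop',((proj(c,[(534.4,-276.1,116.5),(540.2,-265,169)])-[40,60])*2).round(0).tolist())
E
```

```text
t 21.55 pos [ 539.5 -263.6  290.8] gap 45.1 F [ 1.4 -0.2  0.7] M [ 0.04 -0.01  0.  ] q [ 0.17  0.4   0.29  1.63 -0.13  1.13 -1.22]
 shift [150.7   7.6   1.2] jaw -1.709 tilt fix [-0.     -0.0039  0.0066] turn -0.008
holder proj in crop [[510.0, 280.0], [489.0, 295.0]]
```

View pics/w6.png

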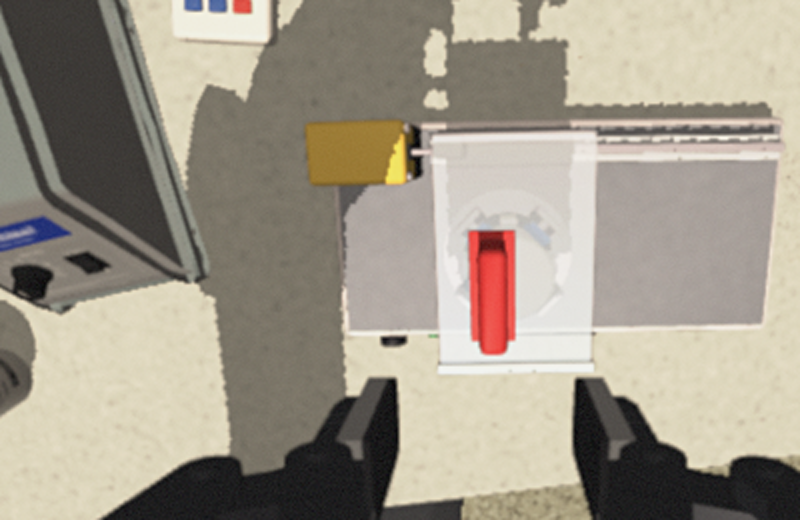

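```bash
python3 - <<'E'
from h import *
c=pickle.load(open('w6.pkl','rb')); u=np.array([0.125,0.992])
f=lambda p,z:onz(c,[np.array(p)/2+[40,60]],z)[0]
for n,p,z in(('bar top',(493,293),169),('bar base',(492.5,235),130),('roofL',(435,200),129),('roofR',(596,200),129)):
    q=f(p,z); print(n,q.round(1),'along slide from holder',((q[:2]-[534.4,-276.1])@u).round(1))
w=pickle.load(open('w4.pkl','rb'))
for n,p,z in(('bar top',(412,291),169),('roofL',(358,250),129),('roofR',(499,250),129)):
    q=onz(w,[np.array(p)/1.4],z)[0]; print('open',n,q.round(1),((q[:2]-[534.4,-276.1])@u).round(1))
s=grab('side'); save(s,'s7.png',(250,100,390,210),5)
E
```

```text
bar top [ 540.9 -267.   169. ] along slide from holder 9.9
bar base [ 562.2 -269.8  130. ] along slide from holder 9.7
roofL [ 583.9 -243.1  129. ] along slide from holder 38.9
roofR [ 572.7 -324.7  129. ] along slide from holder -43.4
open bar top [ 524.4 -392.7  169. ] -116.9
open roofL [ 542.8 -364.2  129. ] -86.3
open roofR [ 532.2 -446.5  129. ] -169.4
```

The image puts the bar about 3 mm short of the travel the arm made, so it may have crept back on release. I'll push it again without gripping, using the inside of one open finger, then retreat.

play_rows --series '[10,0,0,0,-0.002,0.004,45,30,0,0,0,0,0,45,40,0,0,0,0,0,45,35,0,0,0,0,0,45,20,0,0,0,0,0,45,5,0,0,0,0,0,45,0,0,0,0,0,0,45,0,0,0,0,0,0,45]'

```text
time_s: 22.45
ee_pos: [531.0, -258.6, 130.6]
eef_rot: [-0.699, 0.046, 0.712, 0.051]
wrist_force: [0.3, -0.0, 0.6]
finger_gap: 44.9
```

```bash
python3 -c "
from h import *
go((540,-264,142),np.pi/2-0.13)"
```

```text
t 22.45 pos [ 531.  -258.6  130.6] gap 44.9 F [ 0.3 -0.   0.6] M [-0.01 -0.01  0.02] q [ 0.2   0.58  0.25  1.77 -0.19  0.83 -1.17]
 shift [-11.6   4.   -9.5] jaw -1.708 tilt fix [-0.      0.0189  0.0063] turn -0.008
```

play_rows --series '[-5,0,-4,0,0.01,0.004,45,-4,0,-3,0,0.006,0,45,0,-3,0,0,0,0,45,0,-4,0,0,0,0,45,0,-4,0,0,0,0,45,0,-4,0,0,0,0,45,0,-4,0,0,0,0,45]'

```text
time_s: 23.15
ee_pos: [542.9, -249.6, 144.5]
eef_rot: [0.708, -0.054, -0.702, -0.046]
wrist_force: [1.4, -12.6, -7.7]
finger_gap: 45.2
```

```bash
python3 -c "
from h import *
go((540,-264,142),np.pi/2-0.13)"
```

```text
t 23.15 pos [ 542.9 -249.6  144.5] gap 45.2 F [  1.4 -12.6  -7.7] M [-2.4  -0.42  0.18] q [ 0.16  0.56  0.26  1.78 -0.17  0.82 -1.21]
 shift [ 2.7 14.6  0.8] jaw -1.713 tilt fix [ 0.     -0.0093 -0.0117] turn -0.012
```

It's at the same stop (bar at −265), pressed to 12 N. Retreat to mid-gap and lift clear.

play_rows --series '[0,5,0,0,0,-0.005,45,0,5,0,0,0,0,45,0,1,0,0,0,0,45,0,0,0,0,0,0,45,-10,0,0,0,0,0,45,-25,0,0,0,0,0,45,-40,0,0,0,0,0,45,-40,0,0,0,0,0,45,-25,0,0,0,0,0,45,-5,0,0,0,0,0,45,0,0,0,0,0,0,45,0,0,0,0,0,0,45]'

```text
time_s: 24.35
ee_pos: [540.1, -255.6, 297.5]
eef_rot: [0.708, -0.05, -0.703, -0.047]
wrist_force: [-0.1, 0.3, -1.0]
finger_gap: 44.9
```

```bash
python3 - <<'E'
from h import *
go((540,-264,290),np.pi/2-0.13)
c=grab('wrist'); pickle.dump(c,open('w7.pkl','wb')); o=pickle.load(open('w6.pkl','rb'))
def bar(c):
    h=cv2.cvtColor(c['frame'],cv2.COLOR_RGB2HSV); m=cv2.inRange(h,(0,180,200),(8,255,255))|cv2.inRange(h,(174,180,200),(180,255,255)); m[:150]=0;m[250:]=0;m[:,:240]=0;m[:,340:]=0
    y,x=np.nonzero(m); q=onz(c,[(x.mean(),y.mean())],169)[0]; return q.round(1),((q[:2]-[534.4,-276.1])@[.125,.992]).round(1)
print('before',bar(o),'after',bar(c))
s=grab('side'); 
a=cv2.resize(c['frame'][60:320,120:440,::-1],(492,400)); b=cv2.resize(s['frame'][100:210,250:335,::-1],(308,400),interpolation=2); cv2.imwrite('pics/fin.png',np.hstack([a,b]))
E
```

```text
t 24.35 pos [ 540.1 -255.6  297.5] gap 44.9 F [-0.1  0.3 -1. ] M [-0.   -0.01 -0.01] q [ 0.14  0.39  0.3   1.63 -0.12  1.13 -1.24]
 shift [ 7.5  8.3 -1. ] jaw -1.709 tilt fix [-0.     -0.0082 -0.0031] turn -0.008
before (array([ 542.1, -266.5,  169. ]), np.float64(10.5)) after (array([ 542.2, -265.9,  169. ]), np.float64(11.1))
```

View pics/fin.png

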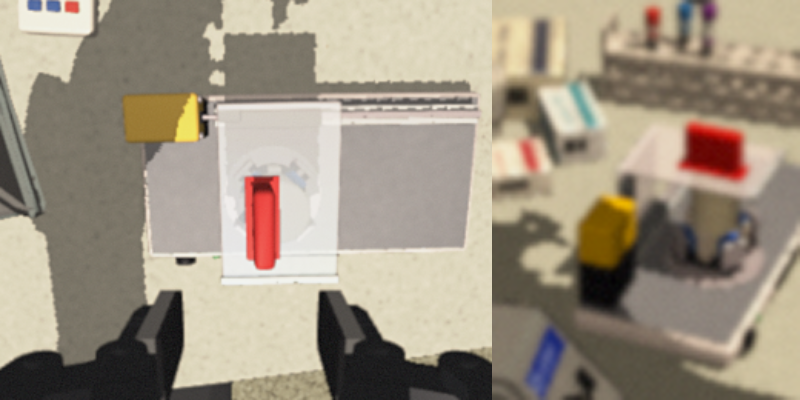

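The guard is over the upright jar, the tongue is in the switch, and the gripper is clear. Handing in.

```bash
python3 -c "
from rig import job
print(job.job_done())"
```

```text
the job is handed in; nothing more can be done
None
```

The cream jar is seated in the holder, the guard is shut with its tongue in the yellow switch, and I handed the job in at 24.4 s; no verdict was reported.

- **Jar:** I gripped it by the lid and twisted it down one way, then back. At about 22, 17 and 2 N, tool height plus holder deflection agreed within 0.3 mm, so I took it to be on the floor. The highest push was 22.4 N at row ends (limit 25 N); the holder joint itself cannot be read. After release the lid measured about 1.3 mm off the holder axis.
- **Guard:** I slid it by the red grip to a firm stop that did not give at about 37 N. I had corrected a tool tilt with the wrong sign there, and put it back before releasing.
- **Disagreement:** After release, the images showed 3–4 mm less guard travel than the arm had made. I pushed again to 12 N and it met the same stop. Before and after that push, the bar measured the same within 0.6 mm, so I put most of the gap down to camera error.
- **Final view:** The jar stands upright under the roof and the tongue is in the slot. The gripper is well clear. I did not measure the two cups again, but the arm never worked near them.

I viewed 11 pictures, one over the budget of 10.

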